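Unstack the amplifier parts into their trays

ROBOT

A 7-joint arm with a two-finger parallel gripper is mounted at the origin on the work surface. World frame = base frame: x ahead of the robot, y to its left, z up, the work surface at z = 0. Lengths are in m, angles in rad, forces in N, time in s.
With the tool pointing down it reaches from about 0.4 to 0.85 m from the base axis. Payload 6.9 kg.
Tool frame: the origin (TCP) lies on the centre line of the jaws, within the pads' length; the fingertips stand env.nose_length ahead of it and the grasp point (between the pads) lies 11 mm behind it (env.nose_length is the distance from the TCP to the fingertips, in m); z points along the fingers, y is the line along which they close (so a half turn about z gives the same grasp; the last joint's range is limited). The gripper opens to 85 mm and grips with 20 to 120 N. Pads are 22 mm wide; open, the fingers measure 114 mm over their backs; the gripper's body (76 mm by 85 mm) begins 54 mm behind the grasp point. The pads swing forward as they close: fully open they stand 13 mm farther back than shut.
Start: joints at [-1.004, 0.507, -0.238, 1.5, 0.126, 1.149, -0.155], TCP at [0.278, 0.56, 0.239] pointing down, gripper open.
Joint ranges: [-3.08, 3.08], [-0.24, 2.05], [-1.43, 1.35], [0, 2.5], [-1.52, 4.66], [0.17, 1.96], [-2.89, 2.89]. Speed limits (rad/s): [2.39, 2.39, 3.14, 3.14, 3.14, 3.14, 3.14].

INTERFACE

Orientations are given as a 3x3 rotation matrix whose columns are the frame's x, y, z axes.
In Python, from cell import env gives the robot as it stands.
- The arm moves only by the shell command python3 -m jog 'ROWS' [FORCE]. ROWS is JSON, a list of rows, each a list of 3 entries, a list of its own where there are three numbers: the shift along the tool's x, y, z in m, then the turn about the tool's z in degrees, then the closure, from 0 (fully open) to 1 (shut). A call has 1 to 12 rows; each row is the pose to reach, as a shift and turn from the pose commanded when the call began, along the tool's axes at that moment; what a row does not reach only later rows make up. A row lasts 1/10 s, in which the tool goes at most 50 mm and 8.59 degrees, less where a joint would pass 70% of its speed; a pose out of reach is approached as far as the arm can. A call with a gripper value outside its range is refused whole. The fingers move at their own pace and stop on an object; FORCE is the grip in N (left out, the last holds). Time passes only in rows, so rows that repeat a pose let the fingers close. It gives the time, the measured TCP pose, the force, the opening and the grip force at its end, in the units of the state.
- env.state(): the state, without advancing time (a new reading comes with each control period).
- env.get_image(name): name is "scene" or "top" or "wrist"; returns the picture (400x640x3 uint8, blue, green, red); there is no depth.
- env.calibration(name): a dict with "vertical_fov" (degrees; the focal length in pixels is half the picture's height over the tangent of half this angle, whatever the lens; pixels are square), "cx", "cy" (the principal point, pixels), "extrinsics" (4x4, takes a point from camera to world coordinates). Camera axes: x right, y down, z forward; pixel columns grow to the right and rows downward; lengths in m; the calibration is good to about 2 mm. A picture is of the moment at which its call begins: read the wrist's pose just before it. calibration takes no time and is no camera call; for the wrist camera it gives the pose at the moment of the call.
- env.hand_in(): hands the job in; it is judged then, once.
The state is a dict: "time": time; "joint_positions": joint angles; "joint_velocities": joint speeds; "joint_torque": joint torques, N m; "ee_pos": TCP position; "orientation": TCP orientation; "wrist_force": force on the tool from outside, world axes, zero at the start; "ft_torque": the same for the moment, N m; "width": finger opening in m; "grasp_force": force on a finger pad.
Only numpy, scipy, OpenCV 4.12 (cv2) and the standard library are available. Lean on these libraries where they do the work, as an engineer would, in place of code of your own. Each camera call takes 0.05 s, during which the arm holds its last target. There are 200 camera calls.

TASK

Take the stack of amplifier parts apart from the top down, one part at a time, and lay each part flat and upright in the recess of the grey tray that is shaped for it: coil, circuit board, heat sink, then aluminium box. Set the parts down, do not drop them, and leave the soldering-iron stand and the meter where they are.

Things in the scene. Friction and masses are not known exactly. Their poses are not given: they have to be found in the camera images.
- coil: Top of the stack: copper winding on a white round bobbin, a plain upright cylinder 30 mm in diameter and 26 mm high, 40 to 80 g, resting on the steel can of the circuit board. Origin: centre of its underside; z up. 
- board_carrier: Second from the top: green circuit board on a grey plastic carrier, together a block 56 mm (x) by 40 mm (y) by 20 mm high, with a square steel can 28 x 28 mm, 6 mm high, in the middle of its top (26 mm in all) and small low components beside it; 70 to 130 g. Origin: centre of its underside; z up. 
- heat_sink: Third from the top: dark finned heat sink, a square block 62 x 62 mm, 26 mm high, fins upward and running along x; 130 to 240 g; rigid on all four sides. Origin: centre of its underside; z up. 
- diecast_box: Bottom of the stack, standing on the bench: closed die-cast aluminium box 120 mm (x) by 62 mm (y), 36 mm high, four screws in its top; 240 to 420 g. The parts above it are turned and shifted a little against one another (up to 0.25 rad and 4 mm each). Origin: centre of its underside; z up. 
- tray_coil: Fixed to the bench. Grey plastic plate, 7 mm thick, with one black-floored recess in its middle, 4 mm deep (recess floor 3 mm above the bench). Origin: centre of the plate's underside; z up. Plate 64 x 64 mm, round recess 44 mm in diameter, for the coil.
- tray_board: Fixed to the bench. Grey plastic plate, 7 mm thick, with one black-floored recess in its middle, 4 mm deep (recess floor 3 mm above the bench). Origin: centre of the plate's underside; z up. Plate 90 mm (x) by 74 mm (y), recess 70 mm (x) by 54 mm (y), for the circuit board on its carrier, its long side along x, either way round.
- tray_sink: Fixed to the bench. Grey plastic plate, 7 mm thick, with one black-floored recess in its middle, 4 mm deep (recess floor 3 mm above the bench). Origin: centre of the plate's underside; z up. Plate 98 x 98 mm, square recess 78 x 78 mm, for the heat sink, in any of the four ways round.
- tray_box: Fixed to the bench. Grey plastic plate, 7 mm thick, with one black-floored recess in its middle, 4 mm deep (recess floor 3 mm above the bench). Origin: centre of the plate's underside; z up. Plate 156 mm (x) by 98 mm (y), recess 136 mm (x) by 78 mm (y), for the aluminium box, its long side along x, either way round.
- iron_stand: Bystander, loose: black soldering-iron stand, base 75 mm (x) by 150 mm (y), with a yellow sponge and a slanting wire coil holder, about 130 mm high. Origin: centre of its underside.
- meter: Bystander, loose: black hand multimeter lying on its back, 85 mm (x) by 160 mm (y), 42 mm high with its dial. Origin: centre of its underside.
Things that resemble listed ones, but are neither listed nor needed, are in the scene too. Leave any green or turquoise look-alike of the diecast_box alone.

How it is judged:
By the outcome, as a careful person would: the job done as asked, in the order asked, and still so for the second after the job is handed in, with the robot touching nothing.
It also fails if it takes over 112 s, if anything falls off the work surface, if the arm or the gripper's body presses on something with over 40 N, if the wrist force passes 120 N, or if a joint passes its speed limit or range.

## Working session

There is one attempt and no reset: what is moved stays moved. The work goes in short steps, Python scripts to look and compute and a shell command to move; the robot and the scene stay as the last step left them, time stands still between calls to the robot, and variables do not carry over. Pictures are saved under pics/ and viewed, at most 14 in all, crops included, and the job is handed in when it is done.

```bash
mkdir -p pics; ls; python3 - <<'E'
from cell import env
import cv2,numpy as np
np.set_printoptions(precision=4,suppress=True)
s=env.state();print(s['time'],s['ee_pos'],s['orientation'],s['width'],env.nose_length)
for n in("top","scene"):
    cv2.imwrite(f'pics/{n}0.png',env.get_image(n));print(env.calibration(n))
E
```

```text
pics
0.0 [0.2777 0.5593 0.2384] [[-0.8957  0.4446 -0.0008]
 [ 0.4446  0.8957 -0.0016]
 [-0.     -0.0018 -1.    ]] 0.08543200153309362 0.008
{'vertical_fov': 43.846617415658336, 'cx': 313.94331017732924, 'cy': 200.57861252895972, 'extrinsics': array([[-0.0146, -0.9862,  0.1651,  0.3435],
       [-0.9999,  0.0137, -0.0065, -0.0026],
       [ 0.0042, -0.1652, -0.9863,  1.7071],
       [ 0.    ,  0.    ,  0.    ,  1.    ]])}
{'vertical_fov': 50.81484008101782, 'cx': 320.9966124527976, 'cy': 200.27262731971015, 'extrinsics': array([[ 0.4636,  0.6031, -0.6491,  1.427 ],
       [ 0.8858, -0.3313,  0.3248, -0.4364],
       [-0.0192, -0.7256, -0.6878,  0.9616],
       [ 0.    ,  0.    ,  0.    ,  1.    ]])}
```

View pics/top0.png

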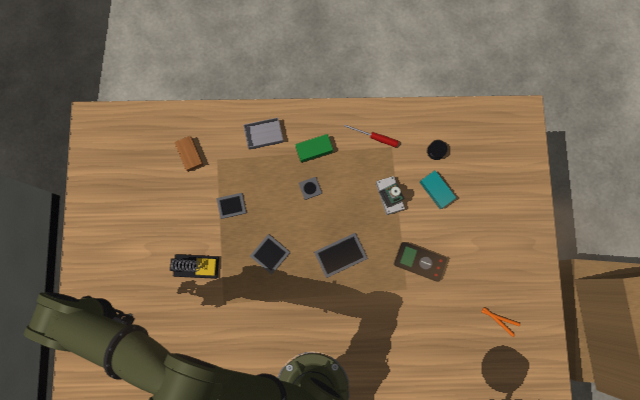

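View pics/scene0.png

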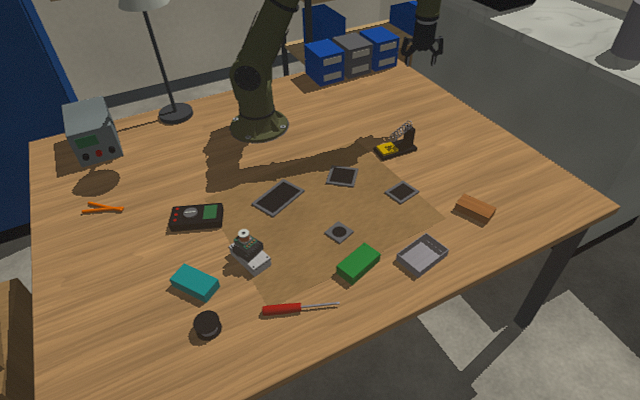

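The top view shows the stack at (391,195). The trays are coil (310,187), board (231,205), sink (270,252) and box (341,255). The meter is at (421,261) and the iron stand at (195,266). Box look-alikes are green (314,148), turquoise (438,190) and grey (264,133). Only the one at (391,195) carries the stacked parts, so that is the target, and I'll confirm it in a crop.

```bash
cat > h.py <<'E'
from cell import env
import cv2,numpy as np
np.set_printoptions(precision=4,suppress=True)
def ray(c,px,z):
    """pixels (N,2) -> world points on plane z; c = calibration dict"""
    f=200/np.tan(np.radians(c['vertical_fov'])/2);E=c['extrinsics']
    px=np.atleast_2d(px).astype(float)
    d=np.c_[(px[:,0]-c['cx'])/f,(px[:,1]-c['cy'])/f,np.ones(len(px))]@E[:3,:3].T
    return E[:3,3]+d*((z-E[2,3])/d[:,2])[:,None]
def proj(c,P):
    f=200/np.tan(np.radians(c['vertical_fov'])/2);E=c['extrinsics']
    q=(np.atleast_2d(P)-E[:3,3])@E[:3,:3]
    return np.c_[q[:,0]/q[:,2]*f+c['cx'],q[:,1]/q[:,2]*f+c['cy']]
def shift(to,yaw=None):
    """tool-axes shift (m) from now to world point; turn (deg, mod 180) so tool y gets world angle yaw"""
    s=env.state();R=np.array(s['orientation']);d=R.T@(np.array(to)-s['ee_pos'])
    ty=np.degrees(np.arctan2(R[1,1],R[0,1]));t=None
    if yaw is not None: t=-((yaw-ty+90)%180-90)
    return d,t
def rect(c,cnt,z):
    """contour -> world min-area rectangle on plane z"""
    p=ray(c,cnt.reshape(-1,2),z)[:,:2]*1000
    (x,y),(w,h),a=cv2.minAreaRect(p.astype(np.float32))
    if w<h: w,h,a=h,w,a+90
    return np.array([x,y,w,h,(a+90)%180-90])
E
python3 - <<'E'
from h import *
im=cv2.imread('pics/top0.png');c=env.calibration('top')
for n,(u,v),z in(("coil",(310,187),.005),("board",(231,205),.005),("sink",(270,252),.005),("box",(341,255),.005)):
    big=cv2.resize(im[v-35:v+35,u-40:u+40],None,fx=8,fy=8,interpolation=cv2.INTER_CUBIC)
    g=big.max(2); m=(g<62).astype(np.uint8)
    cs,_=cv2.findContours(m,0,cv2.CHAIN_APPROX_NONE)
    k=min(cs,key=lambda k:-cv2.pointPolygonTest(k,(320,280),True))
    k=k.reshape(-1,2)/8-.4375+[u-40,v-35]
    print(n,rect(c,k,z))
print('stack',ray(c,[[394,194],[391,195]],.05))
cv2.imwrite('pics/stack_top.png',cv2.resize(im[165:225,350:470],None,fx=6,fy=6,interpolation=cv2.INTER_CUBIC))
E
```

```text
coil [674.0385   0.9867  43.6136  42.9155  43.7898]
board [616.1082 275.2151  70.2946  54.921  -78.0003]
sink [438.6693 140.6249  90.3634  89.7773 -39.9361]
box [ 440.1096 -100.6327  136.5233   78.558   -66.0106]
stack [[ 0.6397 -0.2853  0.05  ]
 [ 0.6364 -0.275   0.05  ]]
```

View pics/stack_top.png

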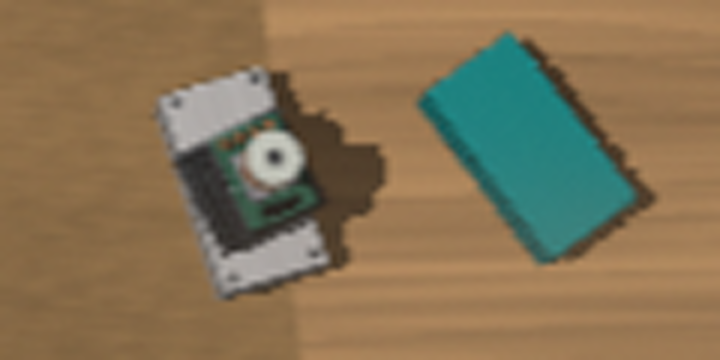

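The crop confirms it: the silver box has the heat sink, the green board and the white bobbin coil on it, the coil at about (395,191) in the full picture. Turquoise is a separate box. The tray sizes match the spec, except the sink's, which merged with its shadow, so I'll redo that one.

```bash
python3 - <<'E'
from h import *
c=env.calibration('wrist');s=env.state();R=np.array(s['orientation'])
E=c['extrinsics'];print(c['vertical_fov'],R.T@(E[:3,3]-s['ee_pos']));print(R.T@E[:3,:3])
print(s['orientation'][0][1],shift([.60,-.27,.30],108))
im=cv2.imread('pics/top0.png');ct=env.calibration('top');u,v=270,252
big=cv2.resize(im[v-35:v+35,u-40:u+40],None,fx=8,fy=8,interpolation=cv2.INTER_CUBIC)
for t in(40,45,50,55):
    cs,_=cv2.findContours((big.max(2)<t).astype(np.uint8),0,1)
    k=max(cs,key=cv2.contourArea).reshape(-1,2)/8-.4375+[u-40,v-35];print(t,rect(ct,k,.005))
E
```

```text
60.65123238658516 [ 0.0704  0.0008 -0.1344]
[[ 0.0005 -0.9588 -0.284 ]
 [ 1.      0.0004  0.0005]
 [-0.0004 -0.284   0.9588]]
0.444685615517836 (array([-0.6574, -0.5997, -0.0605]), np.float64(-44.403262620304645))
40 [445.1991 140.8438  77.3023  77.2185 -39.9523]
45 [444.8073 140.712   78.8418  78.7499  50.1026]
50 [442.1125 141.0594  84.2219  82.6179 -40.1238]
55 [439.7819 140.52    87.5983  87.2624 -39.9729]
```

```bash
python3 -m jog '[[[0,0,-0.03],0,0],[[-0.66,-0.60,-0.05],135,0],[[-0.66,-0.60,-0.05],135,0],[[-0.66,-0.60,-0.05],135,0],[[-0.66,-0.60,-0.05],135,0],[[-0.66,-0.60,-0.05],135,0],[[-0.66,-0.60,-0.05],135,0],[[-0.66,-0.60,-0.05],135,0],[[-0.66,-0.60,-0.05],135,0],[[-0.66,-0.60,-0.05],135,0],[[-0.66,-0.60,-0.05],135,0],[[-0.66,-0.60,-0.05],135,0]]' 40; python3 -c "
from h import *
print(shift([.62,-.27,.28],-72), env.state()['joint_positions'])"
```

```text
time: 1.3
ee_pos: [0.478, 0.0457, 0.2817]
orientation: [[0.519, 0.855, -0.0], [0.855, -0.519, 0.0], [0.0, -0.0, -1.0]]
wrist_force: [0.9, -0.0, -0.7]
width: 0.0855
grasp_force: 0.0
(array([-0.1961,  0.2852,  0.0016]), np.float64(40.72648740758788)) [-0.3784  0.2517  0.3018  1.7989 -0.0832  1.1033 -0.5938]
```

```bash
python3 -m jog '[[[-0.196,0.285,0],41,0],[[-0.196,0.285,0],41,0],[[-0.196,0.285,0],41,0],[[-0.196,0.285,0],41,0],[[-0.196,0.285,0],41,0],[[-0.196,0.285,0],41,0],[[-0.196,0.285,0],41,0],[[-0.196,0.285,0],41,0],[[-0.196,0.285,0],41,0],[[-0.196,0.285,0],41,0]]'; python3 - <<'E'
from h import *
import json
s=env.state();c=env.calibration('wrist');im=env.get_image('wrist');cv2.imwrite('pics/w1.png',im)
np.savez('pics/w1.npz',E=c['extrinsics'],v=c['vertical_fov'],cx=c['cx'],cy=c['cy'])
print(s['ee_pos'],s['joint_positions'])
E
```

```text
time: 2.3
ee_pos: [0.6215, -0.2657, 0.2812]
orientation: [[0.95, 0.311, -0.001], [0.311, -0.95, 0.001], [-0.0, -0.002, -1.0]]
wrist_force: [-1.0, 0.2, 1.4]
width: 0.0852
grasp_force: 0.0
[ 0.6215 -0.2657  0.2812] [ 0.1105  0.6024  0.4947  1.2813 -0.2818  1.3269 -0.6556]
```

View pics/w1.png

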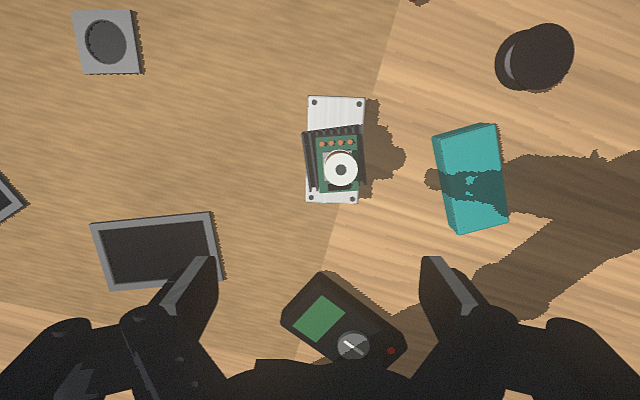

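The wrist view shows the box upright at (336,150), with screws at about (314,102), (359,104), (310,198) and (352,199). The coil's top is at (341,169), with the board and heat sink below it. Turquoise is apart at (470,180).

```bash
python3 - <<'E'
from h import *
d=np.load('pics/w1.npz');c=dict(extrinsics=d['E'],vertical_fov=float(d['v']),cx=float(d['cx']),cy=float(d['cy']))
im=cv2.imread('pics/w1.png')
def mask_c(mask,pt):
    cs,_=cv2.findContours(mask.astype(np.uint8),0,1)
    return max(cs,key=lambda k:cv2.pointPolygonTest(k,pt,True))
hsv=cv2.cvtColor(im,cv2.COLOR_BGR2HSV)
sub=np.zeros(im.shape[:2],bool);sub[145:195,315:366]=1
w=(hsv[...,1]<35)&(hsv[...,2]>175)&sub
k=mask_c(cv2.morphologyEx(w.astype(np.uint8),cv2.MORPH_CLOSE,np.ones((7,7))),(341.,169.))
(e)=cv2.minEnclosingCircle(k);print('coil px',e);P=ray(c,[e[0]],.114);print('coil wrist',P, 'dia',e[1]*2*np.linalg.norm(P[0]-c['extrinsics'][:3,3])/(200/np.tan(np.radians(c['vertical_fov']/2))))
ct=env.calibration('top');cs_=env.calibration('scene')
print('back in top',proj(ct,P),'scene',proj(cs_,P))
print('top coil (395.7,191.3)->',ray(ct,[[395.5,191.2]],.114))
sc=ray(c,[[314,102],[359,104],[310,198],[352,199]],.036);print(sc,np.linalg.norm(sc[0]-sc[1]),np.linalg.norm(sc[0]-sc[2]))
top=cv2.imread('pics/top0.png')
# coil tray & box tray in wrist
for n,p in(("coil",(105.,42.)),("box",(150.,255.))):
    print(n,rect(c,mask_c(hsv[...,2]<75,p),.005))
cv2.imwrite('pics/w1c.png',cv2.resize(im[85:215,280:400],None,fx=5,fy=4.6 and 5,interpolation=cv2.INTER_CUBIC)[:600])
E
```

```text
coil px ((335.55084228515625, 174.63558959960938), 28.23691177368164)
coil wrist [[ 0.6335 -0.2787  0.114 ]] dia 0.05107135971724028
back in top [[395.2532 192.4023]] scene [[243.3454 231.1541]]
top coil (395.7,191.3)-> [[ 0.6375 -0.2797  0.114 ]]
[[ 0.6862 -0.2402  0.036 ]
 [ 0.6993 -0.2866  0.036 ]
 [ 0.5831 -0.2687  0.036 ]
 [ 0.5971 -0.3153  0.036 ]] 0.04819336074127053 0.10701499549496926
coil [669.7648   0.5174   0.       0.       0.    ]
box [ 412.6903 -335.7153  966.9734  286.4821  -71.7815]
```

View pics/w1c.png

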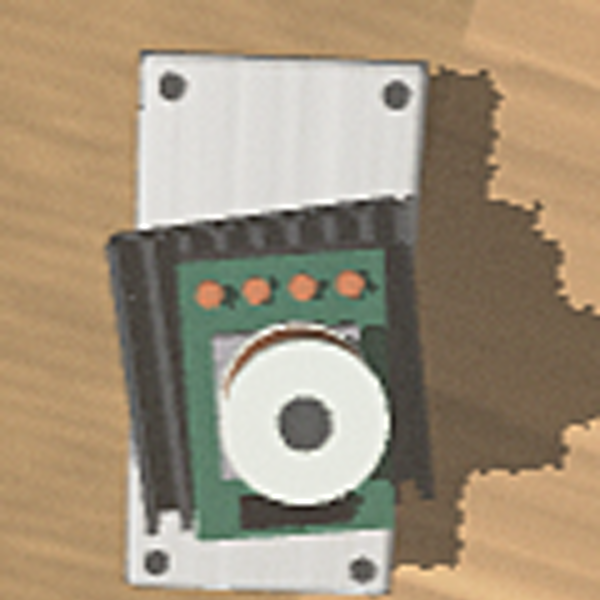

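The crop (5x, offset (280,85)) shows the coil disc centred at (305,415). The board-top corners are (178,265), (388,250), (395,528), (198,538). The heat-sink top corners are about (112,238), (412,200), (432,495), (150,530).

```bash
python3 - <<'E'
from h import *
d=np.load('pics/w1.npz');c=dict(extrinsics=d['E'],vertical_fov=float(d['v']),cx=float(d['cx']),cy=float(d['cy']))
px=lambda l:(np.array(l,float)+.5)/5-.5+[280,85]
P=ray(c,px([[305,415],[221,415],[389,415],[305,327],[305,505]]),.114);print('coil',P,np.linalg.norm(P[1]-P[2]),np.linalg.norm(P[3]-P[4]))
for n,l,z in(("board",[[178,265],[388,250],[395,528],[198,538]],.082),("sink",[[112,238],[412,200],[432,495],[150,530]],.062)):
    Q=ray(c,px(l),z)[:,:2]; print(n,Q.mean(0),[np.linalg.norm(Q[i]-Q[i-1]) for i in range(4)],'long ang',np.degrees(np.arctan2(*(Q[0]+Q[1]-Q[2]-Q[3])[::-1])),np.degrees(np.arctan2(*(Q[0]+Q[3]-Q[2]-Q[1])[::-1]))-90)
t=P[0]; print(shift([t[0],t[1],.098],None))
E
```

```text
coil [[ 0.641  -0.2809  0.114 ]
 [ 0.6363 -0.2666  0.114 ]
 [ 0.6457 -0.2952  0.114 ]
 [ 0.6559 -0.2757  0.114 ]
 [ 0.6253 -0.2864  0.114 ]] 0.03009182528649831 0.03240188392597958
board [ 0.6378 -0.2809] [np.float64(0.05485159936254791), np.float64(0.04059481537065028), np.float64(0.05556732565606017), np.float64(0.03983900920684763)] long ang 21.84192715926401 21.695626683865882
sink [ 0.6395 -0.2785] [np.float64(0.062104706374167505), np.float64(0.06138444304335321), np.float64(0.061882918608696144), np.float64(0.06057754817152171)] long ang 24.537963645194566 25.37179455189714
(array([0.0135, 0.0211, 0.1836]), None)
```

```bash
python3 -m jog '[[[0.013,0.0205,0.04],0,0.2],[[0.013,0.0205,0.08],0,0.3],[[0.013,0.0205,0.12],0,0.3],[[0.013,0.0205,0.16],0,0.3],[[0.013,0.0205,0.175],0,0.3],[[0.013,0.0205,0.183],0,0.3],[[0.013,0.0205,0.183],0,0.3],[[0.013,0.0205,0.183],0,0.3]]' 40; python3 -c "
from h import *
print(shift([.640,-.281,.098],-68.2))
cv2.imwrite('pics/w2.png',env.get_image('wrist')[100:,150:500])"
```

```text
time: 3.15
ee_pos: [0.6413, -0.283, 0.1008]
orientation: [[0.951, 0.31, 0.003], [0.31, -0.951, -0.001], [0.002, 0.002, -1.0]]
wrist_force: [0.8, 0.1, 0.1]
width: 0.06
grasp_force: 0.0
(array([-0.0007, -0.0023,  0.0028]), np.float64(-3.7193303606391055))
```

View pics/w2.png

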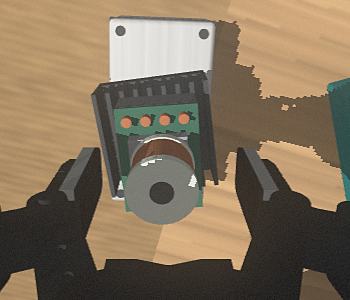

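The coil is centred about 3 mm to the left of the jaws' mid-line (crop x 162 against 169), which agrees with the measured error. I'll correct that and grip.

```bash
python3 -m jog '[[[0,-0.0025,0.002],0,0.3],[[0,-0.0025,0.002],0,0.5],[[0,-0.0025,0.002],0,1],[[0,-0.0025,0.002],0,1],[[0,-0.0025,0.002],0,1],[[0,-0.0025,0.002],0,1],[[0,-0.0025,0.002],0,1],[[0,-0.0025,0.002],0,1]]' 40; python3 -c "
from h import *
print(shift([.672,.001,.16],0), env.state()['joint_positions'])"
```

```text
time: 4.0
ee_pos: [0.6398, -0.2802, 0.0973]
orientation: [[0.951, 0.31, 0.001], [0.31, -0.951, -0.0], [0.001, 0.0, -1.0]]
wrist_force: [-0.9, 1.7, 5.6]
width: 0.0288
grasp_force: 39.7
(array([ 0.1179, -0.2574, -0.0628]), np.float64(-71.93989817007025)) [ 0.1484  0.7779  0.4345  1.4637 -0.3641  0.9795 -0.5789]
```

```bash
python3 -m jog '[[[0,0,-0.015],0,1],[[0,0,-0.05],0,1],[[0.02,-0.045,-0.06],0,1],[[0.115,-0.257,-0.06],0,1],[[0.115,-0.257,-0.06],0,1],[[0.115,-0.257,-0.06],0,1],[[0.115,-0.257,-0.06],0,1],[[0.115,-0.257,-0.06],0,1],[[0.115,-0.257,-0.06],0,1],[[0.115,-0.257,-0.06],0,1],[[0.115,-0.257,-0.06],0,1],[[0.115,-0.257,-0.06],0,1]]'; python3 - <<'E'
from h import *
s=env.state();c=env.calibration('wrist');im=env.get_image('wrist');cv2.imwrite('pics/w3.png',im)
np.savez('pics/w3.npz',E=c['extrinsics'],v=c['vertical_fov'],cx=c['cx'],cy=c['cy'])
print(s['ee_pos'],s['width'],proj(c,[[.674,.001,.007]]))
E
```

```text
time: 5.2
ee_pos: [0.669, -0.0025, 0.157]
orientation: [[0.952, 0.307, 0.0], [0.307, -0.952, -0.001], [-0.0, 0.001, -1.0]]
wrist_force: [0.6, -0.4, -1.1]
width: 0.0286
grasp_force: 39.7
[ 0.669  -0.0025  0.157 ] 0.028596412310799763 [[315.0987 180.7368]]
```

View pics/w3.png

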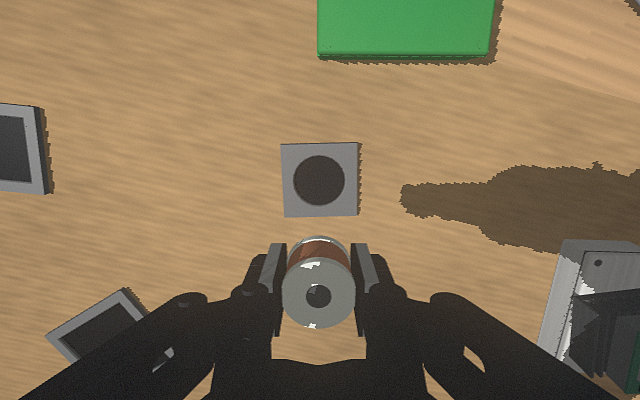

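The coil is held upright at (318,290). The coil-tray plate corners are (281,144), (357,142), (359,215), (284,216), and the recess is at (319,180).

```bash
python3 - <<'E'
from h import *
d=np.load('pics/w3.npz');c=dict(extrinsics=d['E'],vertical_fov=float(d['v']),cx=float(d['cx']),cy=float(d['cy']))
Q=ray(c,[[281,144],[357,142],[359,215],[284,216]],.007);print(Q.mean(0),np.linalg.norm(Q[0]-Q[1]),np.linalg.norm(Q[0]-Q[3]))
print(ray(c,[[319,180.5]],.007))
print(shift([.672,-.001,.014]))
E
```

```text
[ 0.6757 -0.0031  0.007 ] 0.0629070475714749 0.06310500404848636
[[ 0.6752 -0.0021  0.007 ]]
(array([ 0.0032, -0.0004,  0.1429]), None)
```

```bash
python3 -m jog '[[[0.0057,0,0.04],0,1],[[0.0057,0,0.085],0,1],[[0.0057,0,0.115],0,1],[[0.0057,0,0.128],0,1],[[0.0057,0,0.134],0,1],[[0.0057,0,0.138],0,1],[[0.0057,0,0.1405],0,1],[[0.0057,0,0.142],0,1],[[0.0057,0,0.143],0,1],[[0.0057,0,0.143],0,1]]'
```

```text
time: 6.25
ee_pos: [0.6752, 0.0016, 0.0149]
orientation: [[0.951, 0.31, 0.002], [0.31, -0.951, 0.0], [0.002, 0.0, -1.0]]
wrist_force: [-0.4, 1.1, 2.7]
width: 0.0284
grasp_force: 42.2
```

```bash
python3 -m jog '[[[0,0,0.001],0,1],[[0,0,0.0015],0,1],[[0,0,0.002],0,1],[[0,0,0.002],0,1]]'
```

```text
time: 6.65
ee_pos: [0.6753, 0.0016, 0.0146]
orientation: [[0.951, 0.31, 0.003], [0.31, -0.951, 0.001], [0.003, 0.0, -1.0]]
wrist_force: [-5.1, -0.1, 17.9]
width: 0.0287
grasp_force: 49.3
```

```bash
python3 -m jog '[[[0,0,0.001],0,1],[[0,0,0.001],0,1]]'; python3 -c "
from h import *
im=env.get_image('wrist')[130:330,180:460]
cv2.imwrite('pics/w4.png',cv2.resize(im,None,fx=2.5,fy=2.5))"
```

```text
time: 6.85
ee_pos: [0.6754, 0.0016, 0.0145]
orientation: [[0.951, 0.31, 0.003], [0.31, -0.951, 0.001], [0.003, -0.0, -1.0]]
wrist_force: [-7.3, 0.1, 23.8]
width: 0.0288
grasp_force: 52.7
```

View pics/w4.png

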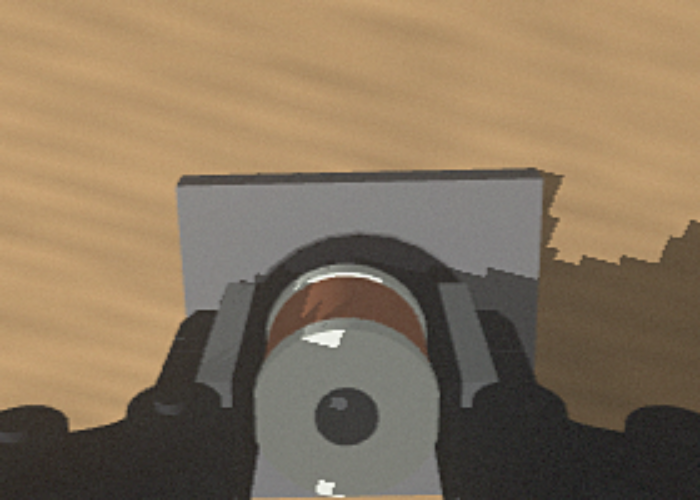

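The coil is inside the recess, but the fingertips rest on the plate rim at z≈0.0065, so my grip is too low and the coil hangs about 2 mm above the floor. I won't drop it. I'll set it on bare bench next to the tray and take it again higher up.

```bash
python3 -m jog '[[[0,0,-0.02],0,1],[[-0.03,-0.01,-0.03],0,1],[[-0.07,-0.023,-0.03],0,1],[[-0.086,-0.028,-0.03],0,1],[[-0.086,-0.028,-0.018],0,1],[[-0.086,-0.028,-0.008],0,1],[[-0.086,-0.028,-0.003],0,1],[[-0.086,-0.028,-0.001],0,1],[[-0.086,-0.028,0],0,1],[[-0.086,-0.028,0.001],0,1],[[-0.086,-0.028,0.001],0,1]]'
```

```text
time: 8.0
ee_pos: [0.5844, 0.0015, 0.0096]
orientation: [[0.951, 0.31, 0.0], [0.31, -0.951, -0.0], [0.0, 0.0, -1.0]]
wrist_force: [0.7, 0.3, -0.4]
width: 0.0291
grasp_force: 39.9
```

```bash
python3 -m jog '[[[0,0,0.0005],0,1],[[0,0,0.001],0,1],[[0,0,0.001],0,1]]'
```

```text
time: 8.3
ee_pos: [0.5844, 0.0015, 0.0092]
orientation: [[0.951, 0.31, 0.001], [0.31, -0.951, 0.0], [0.001, 0.0, -1.0]]
wrist_force: [-0.6, -0.1, 5.1]
width: 0.029
grasp_force: 40.4
```

```bash
python3 -m jog '[[[0,0,0],0,0.5],[[0,0,0],0,0.5],[[0,0,-0.004],0,0.5],[[0,0,-0.0085],0,0.5],[[0,0,-0.0085],0,1],[[0,0,-0.0085],0,1],[[0,0,-0.0085],0,1],[[0,0,-0.0085],0,1],[[0,0,-0.0085],0,1]]'; python3 -c "
from h import *
print(shift([.6745,-.0005,.045]))"
```

```text
time: 9.2
ee_pos: [0.5846, 0.0015, 0.0181]
orientation: [[0.951, 0.31, 0.001], [0.31, -0.951, 0.0], [0.001, 0.0, -1.0]]
wrist_force: [-0.8, 0.5, 8.2]
width: 0.0282
grasp_force: 38.9
(array([ 0.0849,  0.0297, -0.0268]), None)
```

```bash
python3 -m jog '[[[0,0,-0.02],0,1],[[0.03,0.01,-0.03],0,1],[[0.07,0.023,-0.03],0,1],[[0.085,0.03,-0.03],0,1],[[0.085,0.03,-0.03],0,1],[[0.085,0.03,-0.018],0,1],[[0.085,0.03,-0.010],0,1],[[0.085,0.03,-0.006],0,1],[[0.085,0.03,-0.0045],0,1],[[0.085,0.03,-0.0035],0,1],[[0.085,0.03,-0.0025],0,1],[[0.085,0.03,-0.0025],0,1]]'
```

```text
time: 10.4
ee_pos: [0.6724, -0.0004, 0.0211]
orientation: [[0.951, 0.31, -0.002], [0.31, -0.951, 0.001], [-0.002, -0.002, -1.0]]
wrist_force: [-8.0, 1.8, 15.1]
width: 0.0283
grasp_force: 41.4
```

```bash
python3 -m jog '[[[0,0,-0.001],0,0.5],[[0,0,-0.001],0,0.4],[[0,0,-0.001],0,0.4],[[0,0,-0.02],0,0],[[0,0,-0.06],0,0],[[0,0,-0.11],0,0],[[0,0,-0.15],0,0],[[0,0,-0.15],0,0]]'; python3 - <<'E'
from h import *
im=env.get_image('wrist');c=env.calibration('wrist');print(proj(c,[[.6745,-.0005,.007]]),proj(c,[[.6745,-.0005,.029]]))
cv2.imwrite('pics/w5.png',im[100:300,160:480]);print(shift([.638,-.281,.20],-68.2))
E
```

```text
time: 11.2
ee_pos: [0.6774, -0.0016, 0.1761]
orientation: [[0.951, 0.31, 0.01], [0.31, -0.951, -0.001], [0.01, 0.004, -1.0]]
wrist_force: [0.7, -0.4, -1.0]
width: 0.0855
grasp_force: 0.0
[[315.9377 185.2425]] [[315.8343 191.4967]]
(array([-0.1227,  0.2544, -0.0273]), np.float64(-3.745356965493386))
```

View pics/w5.png

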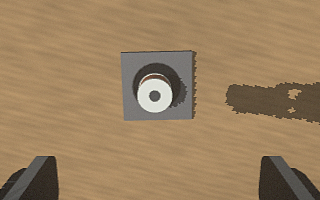

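The coil stands upright in its recess at crop (155,92). Now back to the stack for the board.

```bash
python3 -m jog '[[[-0.123,0.254,-0.02],-4,0],[[-0.123,0.254,-0.02],-4,0],[[-0.123,0.254,-0.02],-4,0],[[-0.123,0.254,-0.02],-4,0],[[-0.123,0.254,-0.02],-4,0],[[-0.123,0.254,-0.02],-4,0],[[-0.123,0.254,-0.02],-4,0],[[-0.123,0.254,-0.02],-4,0],[[-0.123,0.254,-0.02],-4,0],[[-0.123,0.254,-0.02],-4,0]]'; python3 - <<'E'
from h import *
im=env.get_image('wrist');c=env.calibration('wrist');cv2.imwrite('pics/w6.png',im)
np.savez('pics/w6.npz',E=c['extrinsics'],v=c['vertical_fov'],cx=c['cx'],cy=c['cy'])
hsv=cv2.cvtColor(im,cv2.COLOR_BGR2HSV)
m=cv2.inRange(hsv,(65,60,30),(88,255,255))  # pcb green, not turquoise
m=cv2.morphologyEx(m,cv2.MORPH_CLOSE,np.ones((21,21)))
p=proj(c,[[.638,-.281,.082]])[0];print(p)
cs,_=cv2.findContours(m,0,1);k=max(cs,key=lambda k:cv2.pointPolygonTest(k,tuple(map(float,p)),True))
print(rect(c,k,.082),shift([.638,-.281,.09],-68.2))
E
```

```text
time: 12.25
ee_pos: [0.6366, -0.278, 0.1888]
orientation: [[0.926, 0.378, -0.001], [0.378, -0.926, 0.001], [-0.0, -0.002, -1.0]]
wrist_force: [0.7, 0.2, 0.3]
width: 0.0856
grasp_force: 0.0
[321.4208 201.5996]
[ 637.5243 -280.8908   55.5484   39.628    22.2374] (array([0.0002, 0.0032, 0.0991]), np.float64(0.40407396927267314))
```

View pics/w6.png

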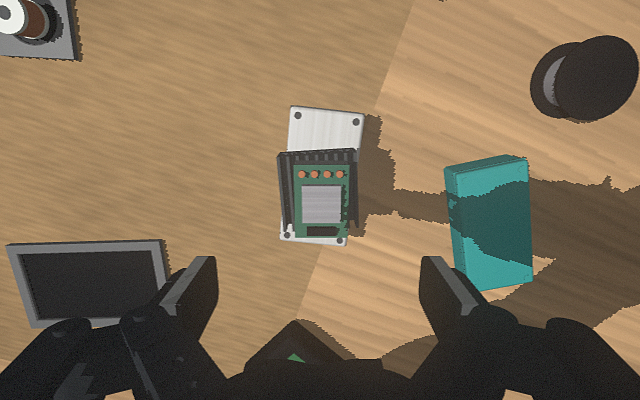

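The board is unmoved: green region around (321,203), measured 55.5x39.6 mm, which matches.

```bash
python3 -m jog '[[[0.0005,0.003,0.04],0.5,0.2],[[0.0005,0.003,0.08],0.5,0.25],[[0.0005,0.003,0.10],0.5,0.25],[[0.0005,0.003,0.109],0.5,0.25],[[0.0005,0.003,0.113],0.5,0.25],[[0.0005,0.003,0.113],0.5,0.25],[[0.0005,0.003,0.113],0.5,0.25]]'; python3 -c "
from h import *
print(shift([.6375,-.281,.076],-67.8))"
```

```text
time: 13.0
ee_pos: [0.6385, -0.2832, 0.0781]
orientation: [[0.93, 0.368, 0.002], [0.368, -0.93, -0.001], [0.002, 0.002, -1.0]]
wrist_force: [-0.5, 0.8, -0.0]
width: 0.0639
grasp_force: 0.0
(array([-0.0001, -0.0024,  0.0021]), np.float64(-0.6278567742039769))
```

```bash
python3 -m jog '[[[0,-0.0023,0.001],-0.5,0.25],[[0,-0.0023,0.001],-0.5,0.4],[[0,-0.0023,0.001],-0.5,1],[[0,-0.0023,0.001],-0.5,1],[[0,-0.0023,0.001],-0.5,1],[[0,-0.0023,0.001],-0.5,1],[[0,-0.0023,0.001],-0.5,1]]' 40; python3 -c "
from h import *
print(shift([.616,.275,.15],12))"
```

```text
time: 13.7
ee_pos: [0.6371, -0.2808, 0.0764]
orientation: [[0.927, 0.376, 0.001], [0.376, -0.927, -0.0], [0.001, 0.001, -1.0]]
wrist_force: [-0.2, 0.3, 5.3]
width: 0.0389
grasp_force: 42.0
(array([ 0.1892, -0.523 , -0.0738]), np.float64(-79.94279781140173))
```

```bash
python3 -m jog '[[[0,0,-0.015],0,1],[[0,0,-0.05],0,1],[[0.01,-0.04,-0.07],-6,1],[[0.187,-0.523,-0.07],-80,1],[[0.187,-0.523,-0.07],-80,1],[[0.187,-0.523,-0.07],-80,1],[[0.187,-0.523,-0.07],-80,1],[[0.187,-0.523,-0.07],-80,1],[[0.187,-0.523,-0.07],-80,1],[[0.187,-0.523,-0.07],-80,1],[[0.187,-0.523,-0.07],-80,1],[[0.187,-0.523,-0.07],-80,1]]'; python3 -c "
from h import *
print(shift([.616,.275,.15],12))"
```

```text
time: 14.9
ee_pos: [0.6157, 0.2114, 0.1465]
orientation: [[-0.214, 0.977, 0.001], [0.977, 0.214, -0.0], [-0.001, 0.001, -1.0]]
wrist_force: [0.5, 0.1, -1.6]
width: 0.0389
grasp_force: 41.2
(array([ 0.0621,  0.0139, -0.0035]), np.float64(0.3453498760935787))
```

```bash
python3 - <<'E'
from h import *
im=env.get_image('wrist');c=env.calibration('wrist');cv2.imwrite('pics/w7.png',im)
p=proj(c,[[.616,.275,.004]])[0];print(p)
g=cv2.GaussianBlur(im,(3,3),0).max(2)
for t in(50,60,70):
    cs,_=cv2.findContours((g<t).astype(np.uint8),0,1);k=max(cs,key=lambda k:cv2.pointPolygonTest(k,tuple(map(float,p)),True));print(t,rect(c,k,.005))
E
```

```text
[332.8451 128.6004]
50 [682.2375 135.4171   1.0756   0.9158 -74.5725]
60 [616.4774 272.9021   2.7194   1.0091  85.1543]
70 [614.0142 286.5074  68.4821  52.9451 -76.8029]
```

View pics/w7.png

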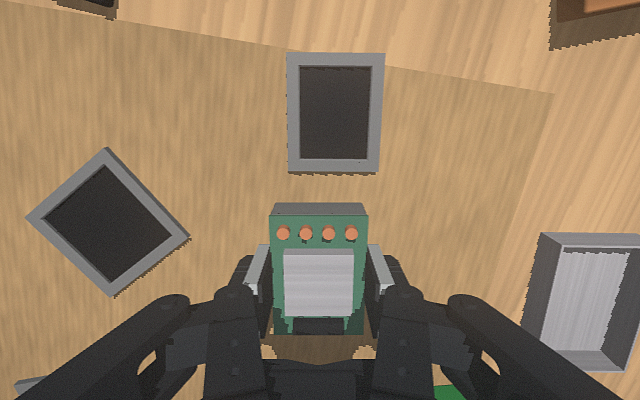

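The view shows the board level in the jaws at (318,270), the board tray at (335,112) and the sink tray at (107,222). I read the pose after the picture while the arm was still settling, so the 11 mm offset is suspect. I'll repeat it at rest.

```bash
python3 - <<'E'
from h import *
c=env.calibration('wrist');im=env.get_image('wrist');s=env.state();print(s['ee_pos'],np.abs(s['joint_velocities']).max())
g=cv2.GaussianBlur(im,(3,3),0).max(2)
for n,P in(('board',[.616,.275,.004]),('sink',[.445,.141,.004])):
  p=proj(c,[P])[0];print(n,p)
  for t in(70,75):
    cs,_=cv2.findContours((g<t).astype(np.uint8),0,1);k=max(cs,key=lambda k:cv2.pointPolygonTest(k,tuple(map(float,p)),True));print(t,rect(c,k,.005))
print(shift([.615,.276,.0174],12))
E
```

```text
[0.6138 0.2206 0.1459] 0.10455568695751426
board [332.8451 128.6004]
70 [617.5413 270.093   64.581   52.9234 -77.9638]
75 [617.0323 272.3863  69.3008  53.1359 -78.0623]
sink [104.7945 235.6132]
70 [447.788  138.8772  77.5912  75.8486 -40.3309]
75 [447.7592 138.9093  77.9084  76.4935 -40.2137]
(array([0.0529, 0.0135, 0.1289]), np.float64(0.8582620302053527))
```

```bash
python3 -m jog '[[[0.03,0.008,0.02],0.5,1],[[0.0515,0.014,0.06],0.5,1],[[0.0515,0.014,0.09],0.5,1],[[0.0515,0.014,0.105],0.5,1],[[0.0515,0.014,0.11],0.5,1],[[0.0515,0.014,0.11],0.5,1],[[0.0515,0.014,0.11],0.5,1]]'; python3 -c "
from h import *
print(shift([.6165,.274,.0174],12))"
```

```text
time: 15.7
ee_pos: [0.6201, 0.2626, 0.0374]
orientation: [[-0.199, 0.98, 0.002], [0.98, 0.199, 0.001], [0.0, 0.002, -1.0]]
wrist_force: [-0.3, -0.3, -0.8]
width: 0.0391
grasp_force: 41.2
(array([ 0.0119, -0.0013,  0.02  ]), np.float64(-0.5149243668951442))
```

```bash
python3 -m jog '[[[0.0118,-0.0012,0],0,1],[[0.0118,-0.0012,0.004],-0.5,1],[[0.0118,-0.0012,0.010],-0.5,1],[[0.0118,-0.0012,0.015],-0.5,1],[[0.0118,-0.0012,0.017],-0.5,1],[[0.0118,-0.0012,0.018],-0.5,1],[[0.0118,-0.0012,0.019],-0.5,1],[[0.0118,-0.0012,0.019],-0.5,1]]'; python3 -c "
from h import *
print(shift([.6165,.274,.0174],12))"
```

```text
time: 16.5
ee_pos: [0.6148, 0.274, 0.0174]
orientation: [[-0.209, 0.978, -0.001], [0.978, 0.209, -0.0], [-0.0, -0.001, -1.0]]
wrist_force: [-3.3, -1.8, 7.4]
width: 0.0389
grasp_force: 42.1
(array([-0.0004,  0.0016, -0.    ]), np.float64(0.040242405423100536))
```

```bash
python3 -m jog '[[[0,0,-0.0005],0,0.4],[[0,0,-0.0005],0,0.3],[[0,0,-0.0005],0,0.2],[[0,0,-0.02],0,0],[[0,0,-0.06],0,0],[[0,0,-0.11],0,0],[[0,0,-0.15],0,0],[[0,0,-0.16],0,0],[[0,0,-0.16],0,0]]'; python3 - <<'E'
from h import *
s=env.state();c=env.calibration('wrist');im=env.get_image('wrist')
np.savez('pics/w8.npz',E=c['extrinsics'],v=c['vertical_fov'],cx=c['cx'],cy=c['cy'])
cv2.imwrite('pics/w8.png',im[80:330,160:480]);print(shift([.62,-.2725,.18],-65))
E
```

```text
time: 17.4
ee_pos: [0.6163, 0.2749, 0.1788]
orientation: [[-0.209, 0.978, 0.004], [0.978, 0.209, 0.002], [0.001, 0.004, -1.0]]
wrist_force: [0.4, -0.3, -0.3]
width: 0.0856
grasp_force: 0.0
(array([-0.5359, -0.1096, -0.0036]), np.float64(77.06064392949534))
```

View pics/w8.png

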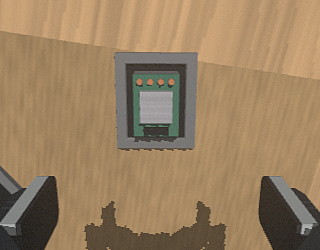

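The board lies flat inside its recess at crop (155,102). Next is the heat sink.

```bash
python3 -m jog '[[[-0.536,-0.11,-0.01],77,0],[[-0.536,-0.11,-0.01],77,0],[[-0.536,-0.11,-0.01],77,0],[[-0.536,-0.11,-0.01],77,0],[[-0.536,-0.11,-0.01],77,0],[[-0.536,-0.11,-0.01],77,0],[[-0.536,-0.11,-0.01],77,0],[[-0.536,-0.11,-0.01],77,0],[[-0.536,-0.11,-0.01],77,0],[[-0.536,-0.11,-0.01],77,0],[[-0.536,-0.11,-0.01],77,0],[[-0.536,-0.11,-0.01],77,0]]'; python3 -c "
from h import *
print(shift([.62,-.2725,.18],-65))"
```

```text
time: 18.65
ee_pos: [0.6157, -0.2821, 0.1841]
orientation: [[0.91, 0.414, -0.005], [0.414, -0.91, -0.005], [-0.007, 0.003, -1.0]]
wrist_force: [-0.5, -1.0, 0.6]
width: 0.0856
grasp_force: 0.0
(array([ 0.0079, -0.007 ,  0.0041]), np.float64(-0.5651937932363609))
```

```bash
python3 -m jog '[[[0,0,0],0,0],[[0,0,0],0,0],[[0,0,0],0,0]]' | sed -n 2,3p; python3 - <<'E'
from h import *
c=env.calibration('wrist');im=env.get_image('wrist');cv2.imwrite('pics/w9.png',im)
np.savez('pics/w9.npz',E=c['extrinsics'],v=c['vertical_fov'],cx=c['cx'],cy=c['cy'])
for n,P in(('sink',[.6395,-.2785,.062]),('box',[.6414,-.2777,.036])):print(n,proj(c,[P])[0])
u,v=proj(c,[[.6395,-.2785,.062]])[0].astype(int)
cv2.imwrite('pics/w9c.png',cv2.resize(im[v-80:v+80,u-80:u+80],None,fx=3.7,fy=3.7,interpolation=cv2.INTER_CUBIC));print(u-80,v-80)
print(shift([.6395,-.2785,.06],-65))
E
```

```text
ee_pos: [0.62, -0.2704, 0.1856]
orientation: [[0.905, 0.426, -0.001], [0.426, -0.905, 0.002], [-0.001, -0.002, -1.0]]
sink [337.5488 177.9125]
box [336.062 168.591]
257 97
(array([0.0143, 0.0156, 0.126 ]), np.float64(0.20046909005257874))
```

View pics/w9c.png

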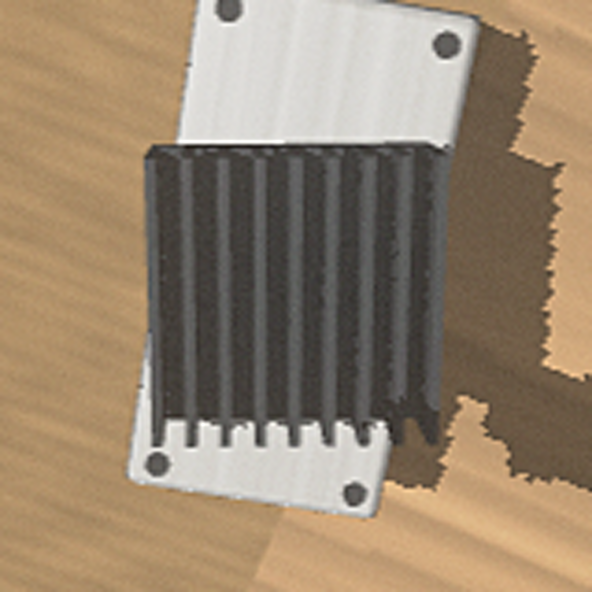

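The heat sink is square to the jaws. Its fin-top corners in the crop are (150,155), (447,150), (437,441), (157,446), and the box screws are at (230,10), (447,45), (158,464), (356,494).

```bash
python3 - <<'E'
from h import *
d=np.load('pics/w9.npz');c=dict(extrinsics=d['E'],vertical_fov=float(d['v']),cx=float(d['cx']),cy=float(d['cy']))
px=lambda l:(np.array(l,float)+.5)/3.7-.5+[257,97]
for l,z in(([[150,155],[447,150],[437,441],[157,446]],.062),([[230,10],[447,45],[356,494],[158,464]],.036)):
    Q=ray(c,px(l),z)[:,:2]; print(Q.mean(0),[np.linalg.norm(Q[i]-Q[i-1]) for i in range(4)],'ang',np.degrees(np.arctan2(*(Q[0]+Q[1]-Q[2]-Q[3])[::-1])),np.degrees(np.arctan2(*(Q[0]+Q[3]-Q[2]-Q[1])[::-1]))-90)
    print(shift([*Q.mean(0),.05]))
E
```

```text
[ 0.6389 -0.2784] [np.float64(0.062331377926320666), np.float64(0.05997631834487705), np.float64(0.06217227342340731), np.float64(0.06044116184921121)] ang 25.83446370693001 26.267050665492732
(array([0.0138, 0.0152, 0.136 ]), None)
[ 0.6419 -0.278 ] [np.float64(0.10555838362330716), np.float64(0.047683539565663936), np.float64(0.10584650167991776), np.float64(0.048120896473489404)] ang 15.998315460774652 16.248487797547014
(array([0.0167, 0.0162, 0.136 ]), None)
```

```bash
python3 -m jog '[[[0.0138,0.0145,0.04],0.4,0],[[0.0138,0.0145,0.08],0.4,0],[[0.0138,0.0145,0.11],0.4,0],[[0.0138,0.0145,0.125],0.4,0],[[0.0138,0.0145,0.132],0.4,0],[[0.0138,0.0145,0.137],0.4,0],[[0.0138,0.0145,0.137],0.4,0],[[0.0138,0.0145,0.137],0.4,0]]'; python3 -c "
from h import *
print(shift([.639,-.2784,.047],-64.4))"
```

```text
time: 19.8
ee_pos: [0.639, -0.2803, 0.0511]
orientation: [[0.909, 0.417, 0.002], [0.417, -0.909, -0.001], [0.001, 0.002, -1.0]]
wrist_force: [0.4, 0.9, 1.2]
width: 0.0852
grasp_force: 0.0
(array([ 0.0008, -0.0018,  0.0041]), np.float64(-0.9336177859935191))
```

```bash
python3 -m jog '[[[0.0005,-0.0017,0.0025],-0.9,0],[[0.0005,-0.0017,0.0025],-0.9,0],[[0.0005,-0.0017,0.0025],-0.9,1],[[0.0005,-0.0017,0.0025],-0.9,1],[[0.0005,-0.0017,0.0025],-0.9,1],[[0.0005,-0.0017,0.0025],-0.9,1],[[0.0005,-0.0017,0.0025],-0.9,1]]' 50; python3 -c "
from h import *
print(shift([.4465,.1398,.15],-40),shift([.4465,.1398,.15],50), env.state()['joint_positions'])"
```

```text
time: 20.5
ee_pos: [0.6382, -0.2784, 0.0476]
orientation: [[0.902, 0.431, 0.001], [0.431, -0.902, -0.0], [0.0, 0.0, -1.0]]
wrist_force: [-0.7, 0.3, 6.1]
width: 0.0608
grasp_force: 56.3
(array([ 0.0075, -0.4599, -0.1026]), np.float64(-24.448110726752304)) (array([ 0.0075, -0.4599, -0.1026]), np.float64(65.5518892732477)) [ 0.1673  0.8237  0.3905  1.5105 -0.3706  0.8806 -0.4425]
```

```bash
python3 -m jog '[[[0,0,-0.012],0,1],[[0,0,-0.04],0,1],[[0,-0.04,-0.07],-3,1],[[0.0075,-0.43,-0.08],-24.4,1],[[0.0075,-0.43,-0.08],-24.4,1],[[0.0075,-0.43,-0.08],-24.4,1],[[0.0075,-0.43,-0.08],-24.4,1],[[0.0075,-0.43,-0.08],-24.4,1],[[0.0075,-0.43,-0.08],-24.4,1],[[0.0075,-0.43,-0.08],-24.4,1],[[0.0075,-0.43,-0.08],-24.4,1],[[0.0075,-0.46,-0.08],-24.4,1]]'; python3 -c "
from h import *
print(shift([.4465,.1398,.045],-40))"
```

```text
time: 21.7
ee_pos: [0.4449, 0.1427, 0.1276]
orientation: [[0.641, 0.767, -0.0], [0.767, -0.641, 0.001], [0.001, -0.001, -1.0]]
wrist_force: [0.7, 1.2, -1.9]
width: 0.0607
grasp_force: 55.7
(array([-0.0013,  0.0032,  0.0826]), np.float64(0.10066641185505887))
```

```bash
python3 -m jog '[[[0,0,0.03],0,1],[[0,0,0.06],0,1],[[0,0,0.08],0,1],[[0,0,0.09],0,1],[[0,0,0.09],0,1],[[0,0,0.09],0,1]]'; python3 -c "
from h import *
print(shift([.4465,.1398,.0146],-40))"
```

```text
time: 22.3
ee_pos: [0.4468, 0.1399, 0.0377]
orientation: [[0.644, 0.765, 0.001], [0.765, -0.644, 0.0], [0.0, 0.0, -1.0]]
wrist_force: [-0.5, 0.5, -1.8]
width: 0.0607
grasp_force: 55.6
(array([-0.0003, -0.0002,  0.0231]), np.float64(-0.07434669493173374))
```

```bash
python3 -m jog '[[[0,0,0.008],0,1],[[0,0,0.014],0,1],[[0,0,0.018],0,1],[[0,0,0.0205],0,1],[[0,0,0.0215],0,1],[[0,0,0.0225],0,1],[[0,0,0.0225],0,1]]'
```

```text
time: 23.0
ee_pos: [0.4464, 0.14, 0.0146]
orientation: [[0.643, 0.766, 0.0], [0.766, -0.643, -0.0], [0.0, 0.0, -1.0]]
wrist_force: [-0.1, -1.1, -1.2]
width: 0.0611
grasp_force: 55.8
```

```bash
python3 -m jog '[[[0,0,0.0005],0,1],[[0,0,0.001],0,1],[[0,0,0.001],0,1]]'
```

```text
time: 23.3
ee_pos: [0.4464, 0.14, 0.0145]
orientation: [[0.644, 0.765, 0.001], [0.765, -0.644, 0.001], [0.001, 0.0, -1.0]]
wrist_force: [-2.1, -1.0, 11.4]
width: 0.0613
grasp_force: 57.3
```

```bash
python3 -m jog '[[[0,0,-0.0005],0,0.1],[[0,0,-0.0005],0,0],[[0,0,-0.0005],0,0],[[0,0,-0.0005],0,0],[[0,0,-0.02],0,0],[[0,0,-0.06],0,0],[[0,0,-0.11],0,0],[[0,0,-0.15],0,0],[[0,0,-0.17],0,0],[[0,0,-0.17],0,0]]'; python3 - <<'E'
from h import *
print(env.state()['ee_pos'],shift([.62,-.2725,.18],-74))
env.get_image('wrist');c=env.calibration('wrist');im=env.get_image('wrist');cv2.imwrite('pics/w10.png',im)
g=cv2.GaussianBlur(im,(3,3),0);h=cv2.cvtColor(g,cv2.COLOR_BGR2HSV)
p=tuple(map(float,proj(c,[[.4465,.14,.01]])[0]))
m=((h[...,1]<60)&(h[...,2]<160)).astype(np.uint8)
cs,_=cv2.findContours(m,0,1);k=max(cs,key=lambda k:cv2.pointPolygonTest(k,p,True));print('plate',rect(c,k,.007))
cs,_=cv2.findContours((g.max(2)<75).astype(np.uint8),0,1);k=max(cs,key=lambda k:cv2.pointPolygonTest(k,p,True));print('dark',rect(c,k,.007))
E
```

```text
time: 24.3
ee_pos: [0.4479, 0.1405, 0.1864]
orientation: [[0.643, 0.766, 0.005], [0.766, -0.643, 0.002], [0.005, 0.002, -1.0]]
wrist_force: [0.8, -0.0, -1.0]
width: 0.0854
grasp_force: 0.0
[0.4479 0.1405 0.1864] (array([-0.2055,  0.3974,  0.0063]), np.float64(33.966612174807395))
plate [448.3376 138.5455  98.1468  98.1215 -40.3053]
dark [440.3864 136.7306  66.029    4.8368  49.9046]
```

The plate fit of 98.1x98.1 mm puts the tray centre within 2.5 mm of where I set the sink. Now the box.

```bash
python3 -m jog '[[[-0.2055,0.397,0],34,0],[[-0.2055,0.397,0],34,0],[[-0.2055,0.397,0],34,0],[[-0.2055,0.397,0],34,0],[[-0.2055,0.397,0],34,0],[[-0.2055,0.397,0],34,0],[[-0.2055,0.397,0],34,0],[[-0.2055,0.397,0],34,0],[[-0.2055,0.397,0],34,0],[[-0.2055,0.397,0],34,0],[[-0.2055,0.397,0],34,0],[[-0.2055,0.397,0],34,0]]'; python3 -m jog '[[[0,0,0],0,0],[[0,0,0],0,0],[[0,0,0],0,0]]' | sed -n 2,3p
cat > box.py <<'E'
from h import *
c=env.calibration('wrist');im=env.get_image('wrist');cv2.imwrite('pics/w11.png',im)
h=cv2.cvtColor(im,cv2.COLOR_BGR2HSV)
m=cv2.morphologyEx(cv2.inRange(h,(0,0,140),(179,40,255)),cv2.MORPH_CLOSE,np.ones((9,9)))
p=tuple(map(float,proj(c,[[.6419,-.278,.036]])[0]))
cs,_=cv2.findContours(m,0,1);k=max(cs,key=lambda k:cv2.pointPolygonTest(k,p,True));r=rect(c,k,.036);print('box',r)
print(shift([r[0]/1e3,r[1]/1e3,.0225],r[4]-90))
E
python3 box.py
```

```text
time: 25.6
ee_pos: [0.6176, -0.2713, 0.1818]
orientation: [[0.961, 0.276, -0.002], [0.276, -0.961, 0.002], [-0.002, -0.003, -1.0]]
wrist_force: [-0.3, -0.6, -0.1]
width: 0.0854
grasp_force: 0.0
ee_pos: [0.6183, -0.2716, 0.1839]
orientation: [[0.961, 0.276, 0.0], [0.276, -0.961, 0.0], [0.0, -0.0, -1.0]]
box [ 642.195  -276.9335  117.9995   60.6184   15.8288]
(array([0.0216, 0.0114, 0.1614]), np.float64(0.1925681392022085))
```

```bash
python3 -m jog '[[[0.0214,0.0105,0.04],0,0],[[0.0214,0.0105,0.09],0,0],[[0.0214,0.0105,0.13],0,0],[[0.0214,0.0105,0.15],0,0],[[0.0214,0.0105,0.158],0,0],[[0.0214,0.0105,0.164],0,0],[[0.0214,0.0105,0.164],0,0],[[0.0214,0.0105,0.164],0,0]]'; python3 -c "
from h import *
print(shift([.642,-.2773,.016],-74.1))"
```

```text
time: 26.75
ee_pos: [0.6423, -0.2774, 0.0212]
orientation: [[0.961, 0.275, 0.002], [0.275, -0.961, -0.001], [0.002, 0.002, -1.0]]
wrist_force: [0.1, -0.6, -0.3]
width: 0.0852
grasp_force: 0.0
(array([-0.0003, -0.0002,  0.0052]), np.float64(0.06291411865841212))
```

```bash
python3 -m jog '[[[0,0,0.004],0,0],[[0,0,0.004],0,0],[[0,0,0.004],0,1],[[0,0,0.004],0,1],[[0,0,0.004],0,1],[[0,0,0.004],0,1],[[0,0,0.004],0,1]]' 60; python3 -c "
from h import *
print(shift([.4405,-.101,.1],24))"
```

```text
time: 27.45
ee_pos: [0.6418, -0.2772, 0.0162]
orientation: [[0.961, 0.275, 0.001], [0.275, -0.961, -0.0], [0.001, 0.001, -1.0]]
wrist_force: [-1.6, -0.9, 5.7]
width: 0.061
grasp_force: 67.9
(array([-0.1451, -0.2247, -0.084 ]), np.float64(81.9533716479828))
```

```bash
python3 -m jog '[[[0,0,-0.015],0,1],[[0,0,-0.05],0,1],[[0,0,-0.08],0,1],[[-0.145,-0.224,-0.09],82,1],[[-0.145,-0.224,-0.09],82,1],[[-0.145,-0.224,-0.09],82,1],[[-0.145,-0.224,-0.09],82,1],[[-0.145,-0.224,-0.09],82,1],[[-0.145,-0.224,-0.09],82,1],[[-0.145,-0.224,-0.09],82,1],[[-0.145,-0.224,-0.09],82,1],[[-0.145,-0.224,-0.09],82,1]]'; python3 -c "
from h import *
print(shift([.4405,-.101,.05],24))"
```

```text
time: 28.65
ee_pos: [0.4406, -0.1007, 0.1062]
orientation: [[0.474, -0.88, 0.001], [-0.88, -0.474, 0.001], [-0.001, -0.001, -1.0]]
wrist_force: [0.3, -0.7, -3.6]
width: 0.0611
grasp_force: 67.1
(array([0.0003, 0.0003, 0.0562]), np.float64(4.305641951454049))
```

```bash
python3 -m jog '[[[0,0,0.03],4,1],[[0,0,0.06],4,1],[[0,0,0.06],4,1],[[0,0,0.06],4,1]]'; python3 - <<'E'
from h import *
d=np.load('pics/w9.npz');c=dict(extrinsics=d['E'],vertical_fov=float(d['v']),cx=float(d['cx']),cy=float(d['cy']))
g=cv2.GaussianBlur(cv2.imread('pics/w9.png'),(3,3),0).max(2)
p=proj(c,[[.4405,-.101,.005]])[0];print(p)
for t in (65,75):
    cs,_=cv2.findContours((g<t).astype(np.uint8),0,1);k=max(cs,key=lambda k:cv2.pointPolygonTest(k,tuple(map(float,p)),True));print(rect(c,k,.005))
print(shift([.4405,-.101,.0192],24))
E
```

```text
time: 29.05
ee_pos: [0.4403, -0.1015, 0.0461]
orientation: [[0.416, -0.909, -0.001], [-0.909, -0.416, 0.001], [-0.001, 0.001, -1.0]]
wrist_force: [0.2, 0.1, -3.0]
width: 0.0607
grasp_force: 68.0
[ 92.3558 265.1306]
[ 478.8461 -338.36    741.9837  210.6051  -64.6835]
[ 482.5828 -336.5924  741.9837  218.8725  -64.6835]
(array([-0.0004, -0.0004,  0.0269]), np.float64(0.5880115311218788))
```

```bash
python3 -m jog '[[[0,0,0.01],0.5,1],[[0,0,0.017],0.5,1],[[0,0,0.021],0.5,1],[[0,0,0.0235],0.5,1],[[0,0,0.025],0.5,1],[[0,0,0.026],0.5,1],[[0,0,0.027],0.5,1],[[0,0,0.027],0.5,1]]'
```

```text
time: 29.85
ee_pos: [0.4406, -0.1015, 0.0191]
orientation: [[0.408, -0.913, 0.001], [-0.913, -0.408, 0.0], [-0.0, -0.001, -1.0]]
wrist_force: [-0.8, 1.4, 5.3]
width: 0.0609
grasp_force: 69.0
```

```bash
python3 -m jog '[[[0,0,0],0,0.1],[[0,0,0],0,0],[[0,0,0],0,0],[[0,0,0],0,0],[[0,0,-0.02],0,0],[[0,0,-0.06],0,0],[[0,0,-0.11],0,0],[[0,0,-0.16],0,0],[[0,0,-0.21],0,0],[[0,0,-0.23],0,0],[[0,0,-0.23],0,0]]' | head -2; python3 - <<'E'
from h import *
env.get_image('wrist');c=env.calibration('wrist');w=env.get_image('wrist');s=env.get_image('scene');t=env.get_image('top')
cr=lambda im,r:cv2.resize(im[r[1]:r[3],r[0]:r[2]],(400,300),interpolation=cv2.INTER_CUBIC)
cv2.imwrite('pics/final.png',np.vstack([np.hstack([cr(w,(0,0,640,400)),cr(s,(150,130,450,300))]),np.hstack([cr(t,(150,100,470,320)),cr(s,(240,150,360,260))])]))
h=cv2.cvtColor(w,cv2.COLOR_BGR2HSV);m=cv2.morphologyEx(cv2.inRange(h,(0,0,165),(179,40,255)),cv2.MORPH_CLOSE,np.ones((9,9)))
p=tuple(map(float,proj(c,[[.4406,-.1015,.039]])[0]))
cs,_=cv2.findContours(m,0,1);k=max(cs,key=lambda k:cv2.pointPolygonTest(k,p,True));print(rect(c,k,.039))
E
```

```text
time: 30.95
ee_pos: [0.4418, -0.1021, 0.2513]
[441.8758 -99.2683 116.3341  59.6672 -65.862 ]
```

View pics/final.png

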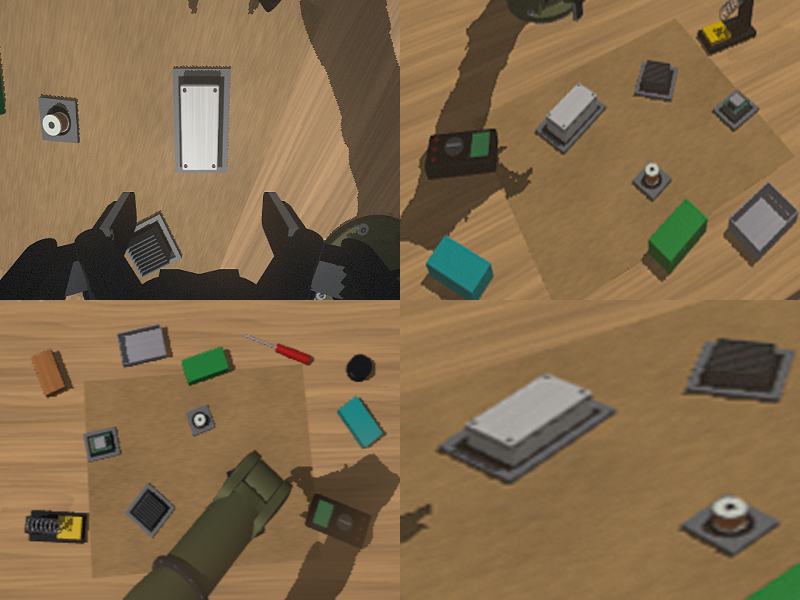

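All four parts lie flat in their recesses: box at montage (200,125), coil (58,122), sink (152,245), and board at (735,108). The stand and meter haven't been touched.

```bash
python3 -c "
from cell import env
print(env.hand_in())"
```

```text
the job is handed in; nothing more can be done
None
```

The coil, board, heat sink and box were set down in that order in their tray recesses and the job was handed in at about 31 s; the coil was set once on bare bench to be re-gripped higher before it went into its tray.

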